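# Proof-load the birdhouse hook with a spring balance

## Robot

A 6-joint arm with a two-finger parallel gripper is mounted at the origin on the work surface. World frame = base frame: x ahead of the robot, y to its left, z up, the work surface at z = 0. Lengths are in m, angles in rad, forces in N, time in s.
With the tool pointing down it reaches from about 0.4 to 0.825 m from the base axis. Payload 7 kg.
Tool frame: the origin (TCP) lies at the very end of the fingers, on their centre line; the grasp point (between the pads) lies 19 mm behind it; z points along the fingers, y is the line along which they close (so a half turn about z gives the same grasp; the last joint's range is limited). The gripper opens to 88 mm and grips with 3 to 60 N. Pads are 19 mm wide; open, the fingers measure 130 mm over their backs; the gripper's body (78 mm by 193 mm) begins 47 mm behind the grasp point.
Start: joints at [1.594, 0.359, 0.012, 0, -1.224, -0.288], TCP at [0.177, 0.651, 0.227] pointing down, gripper open.
Joint ranges: [-3.07, 3.07], [-1.43, 2.12], [-1.02, 1.25], [-3.03, 1.67], [-3.05, -0], [-3.03, 3.03]. Speed limits (rad/s): [2.39, 2.39, 3.01, 3.14, 3.14, 3.14].

## Interface

Orientations are given as [roll, pitch, yaw] about the fixed x, y, z axes, in that order (R = Rz(yaw) Ry(pitch) Rx(roll)).
In Python, from station import arm, grab_frame gives the robot as it stands.
- The arm moves only by the tool jog_arm, never from a script. Its argument "deltas" is a list that holds one entry, the list of rows, each a list of 4 numbers: the shift along the tool's x, y, z in units of 60 mm (1.0 is 60 mm), then the turn about the tool's z in units of 5 degrees (1.0 is 5 degrees). A call has 1 to 8 rows; each row is the pose to reach, as a shift and turn from the pose commanded when the call began, along the tool's axes at that moment; what a row does not reach only later rows make up. A row lasts 1/8 s, in which the tool goes at most 62.5 mm and 10.7 degrees, less where a joint would pass 70% of its speed; a pose out of reach is approached as far as the arm can. A call with a gripper value outside its range is refused whole. "grip" is the finger opening in mm, from 0 to 87.6, set as the call begins (left out, the last holds). The fingers move at their own pace and stop on an object; "squeeze" is the grip in N (left out, the last holds). Time passes only in rows, so rows that repeat a pose let the fingers close. It gives the time, the measured TCP pose, the force, the opening and the grip force at its end, in the units of the state.
- arm.get_state(): the state, without advancing time (a new reading comes with each control period).
- grab_frame(name): name is "scene" or "top"; returns a dict with "img" (400x640x3 uint8, red, green, blue), "vfov" (degrees; the focal length in pixels is half the picture's height over the tangent of half this angle, whatever the lens; pixels are square), "cx", "cy" (the principal point, pixels), "xyz" and "rotation" of the camera in the world. Camera axes: x right, y down, z forward; pixel columns grow to the right and rows downward; lengths in m; the calibration is good to about 2 mm. A picture is of the moment at which its call begins. There is no depth.
- arm.job_done(): hands the job in; it is judged then, once.
The state is a dict: "t": time; "q": joint angles; "qd": joint speeds; "joint_efforts": joint torques, N m; "eef_pos": TCP position; "ee_rot": TCP orientation; "force": force on the tool from outside, world axes, zero at the start; "moment": the same for the moment, N m; "width": finger opening in m; "gripper_force": force on a finger pad.
Only numpy, scipy, OpenCV 4.12 (cv2) and the standard library are available. Lean on these libraries where they do the work, as an engineer would, in place of code of your own. Each camera call takes 0.05 s, during which the arm holds its last target. There are 200 camera calls.

## Task

Proof-load the brass cup hook in the railing post before a birdhouse is hung on it: pick up the tubular spring balance from the bench, lower the eye of its rod over the hook's upturned tip, and pull the balance level and square away from the post until the second of the rod's three rings stands at the mouth of the case, never going past the third ring. Finish while holding it there: the program ends with the gripper still holding the balance steady against its spring at the second ring, clear of the bench. Leave the other things on the bench where they lie.

Things in the scene. Friction and masses are not known exactly. Their poses are not given: they have to be found in the camera images.
- balance: tubular spring balance lying flat on the bench, about 210 g: aluminium tube case 24 mm in diameter, 150 mm long, 26 mm end caps; wooden T-handle behind (level crossbar 25 mm thick, 86 mm long, axis 100 mm behind the case's middle), sprung rod in front. Origin 13 mm under the middle of the case axis, on the bench at the start; x along the case from T-handle to rod, z up
- case_mid (a point): middle of the case, on its axis, 13 mm above the bench at the start; a good place to grip across the tube
- case_mouth (a point): centre of the case's front end, 75 mm in front of case_mid, where the rod comes out and its rings are read
- eye (a point): centre of the flat steel eye (ring, 22 mm inside, 30 mm outside, wire 4 mm thick, lying level with the T-handle) at the end of the rod, on the case axis, 35 mm in front of the mouth with the rod home and further as the rod is drawn out
- rod (a joint): how far the 10 mm rod is drawn out of the case, m: 0 home, end stop 0.075. Three dark rings, 3 mm wide, hidden in the case at 0, reach the mouth at 0.020, 0.040 (second ring to appear, the proof load) and 0.060. An inner spring pulls it back: 0.7 N at 0 plus 240 N/m, about 10 N at the second ring
- hook: brass cup hook fixed in the post, 80 to 120 mm above the bench. Origin at its 22 mm flange on the post's face; x points level and square out of the post over the bench, z up. 5 mm wire: out along x, down in a U to 15 mm below the origin, then straight up to the tip. The far side of the eye goes down between upright and post (27 mm of room)
- hook_tip (a point): top of the hook's upright wire (radius 2.5 mm), 34 mm out from the post and 20 mm above the hook's origin; the wire is straight and upright for 20 mm below it. Its axes are those of the hook
- railing: white timber railing post, 70 mm square, beyond the bench's left edge, fixed; origin on its axis at bench height; a 60 mm wide handrail with its top 235 mm above the bench runs along its x, over thin balusters. The hook is on its -y face
- canister: dented tin screw-top canister, 84 mm in diameter, 127 mm tall, bystander; origin under its centre
- roof_board: pine roof board lying flat, 140 x 190 x 15 mm, bystander; origin under its centre
- sanding_block: cork-faced wooden sanding block, 100 x 60 x 30 mm, bystander; origin under its centre
- pin_hammer: pin hammer with a blue steel head, 250 mm long, lying with its handle to its -x, bystander
- perch_knob: white ceramic perch knob, 36 mm in diameter, 35 mm tall, standing, bystander; origin under its centre
- glue_bottle: white glue bottle, 52 mm in diameter, 150 mm tall, bystander; origin under its centre
- pencil: flat carpenter's pencil, 170 x 14 x 8 mm, lying along its x, bystander; origin under its centre

How it is judged:
By the outcome, as a careful person would: the job done as asked, in the order asked, and still so for the second after the job is handed in, while the arm keeps its last pose, push and grip.
It also fails if it takes over 40 s, if anything falls off the work surface, if the arm or the gripper's body presses on something with over 40 N, if the wrist force passes 120 N, or if a joint passes its speed limit or range.

## Working session

There is one attempt and no reset: what is moved stays moved. The work goes in short steps, Python scripts to look and compute and a tool call to move; the robot and the scene stay as the last step left them, time stands still between calls to the robot, and variables do not carry over. Pictures are saved under pics/ and viewed, at most 10 in all, crops included, and the job is handed in when it is done.

Besides the shell and the picture viewer there is one more tool, called after "Request:" as name(argument=value, ...) on one line, values as JSON. jog_arm: Moves the arm, as the interface text tells. Its arguments: {"type":"object","properties":{"deltas":{"type":"array"},"grip":{"type":"number"},"squeeze":{"type":"number"}},"required":["deltas"]}

```bash
ls; mkdir -p pics; python3 - <<'E'
from station import arm, grab_frame
import cv2
for n in("scene","top"):
    f=grab_frame(n); cv2.imwrite(f"pics/{n}0.png",f["img"][:,:,::-1]); print(n,f["vfov"],f["cx"],f["cy"],f["xyz"],f["rotation"], [k for k in f])
print(arm.get_state())
E
```

```text
pics
scene 45.174226936915844 314.99116970815413 205.53851891558585 [1.2671694  0.27215373 1.20096506] [-2.52834409 -0.00939025  1.98082548] ['img', 'vfov', 'cx', 'cy', 'xyz', 'rotation']
top 45.80263396342161 317.82903508107853 201.64149297763677 [ 0.28984962 -0.0247289   1.51182537] [-2.94226182e+00  9.89880940e-04 -1.58075287e+00] ['img', 'vfov', 'cx', 'cy', 'xyz', 'rotation']
{'t': 0.1, 'q': array([ 1.59410171e+00,  3.59318545e-01,  1.11401543e-02, -3.09885883e-04,
       -1.22411394e+00, -2.88095023e-01]), 'qd': array([-0.00103247, -0.00061657,  0.00328584,  0.00055558, -0.00179434,
        0.00047944]), 'joint_efforts': array([-1.63736178e-03, -5.84157372e+01,  2.93749630e+01,  7.01540932e+00,
        1.01571527e-02, -5.54971484e-05]), 'eef_pos': array([0.17656658, 0.65103204, 0.22570953]), 'ee_rot': array([ 3.14007553e+00, -1.45770620e-04, -2.64895044e-01]), 'force': array([-0.55819202,  0.26707207, -0.07555702]), 'moment': array([-0.02544639,  0.0432653 ,  0.01974349]), 'gripper_force': 0.0, 'width': 0.08743971668246064}
```

View pics/scene0.png

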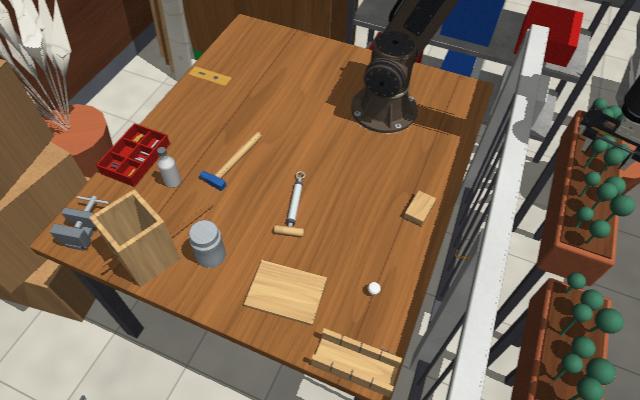

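View pics/top0.png

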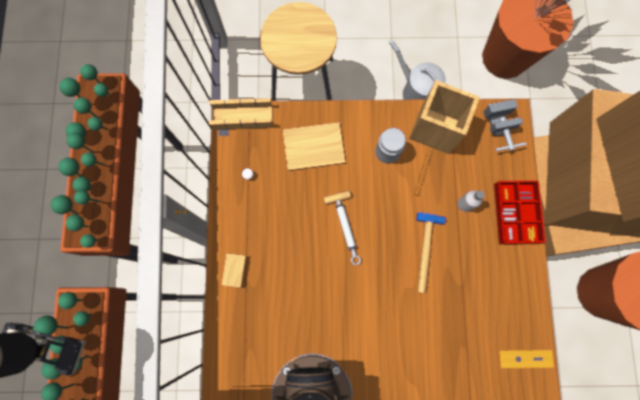

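The scene view shows the balance (eye at ~(300,176), T-handle at ~(289,231)) and a possible hook near (460,257). In the top view the eye is at ~(355,260), the T-handle at ~(338,197), and the post and possible hook near (180,210). I'll enlarge these.

```bash
cat > h.py <<'E'
import numpy as np, cv2
from scipy.spatial.transform import Rotation as R
from scipy.optimize import least_squares
from station import arm, grab_frame
def ray(f,u,v):
    F=200/np.tan(np.radians(f["vfov"]/2))
    d=R.from_euler("xyz",f["rotation"]).apply([(u-f["cx"])/F,(v-f["cy"])/F,1.0])
    return np.array(f["xyz"]),d/np.linalg.norm(d)
def onz(f,u,v,z):
    o,d=ray(f,u,v); return o+d*(z-o[2])/d[2]
def tri(*rs):
    A=sum(np.eye(3)-np.outer(d,d) for o,d in rs); b=sum((np.eye(3)-np.outer(d,d))@o for o,d in rs)
    p=np.linalg.solve(A,b); return p,[np.linalg.norm(np.cross(p-o,d))*1e3 for o,d in rs]
def proj(f,p):
    F=200/np.tan(np.radians(f["vfov"]/2))
    c=R.from_euler("xyz",f["rotation"]).inv().apply(np.array(p)-f["xyz"]); return c[0]/c[2]*F+f["cx"],c[1]/c[2]*F+f["cy"]
def crop(f,u0,v0,w,h,k): return cv2.resize(f["img"][v0:v0+h,u0:u0+w,::-1],None,fx=k,fy=k,interpolation=cv2.INTER_CUBIC)
E
python3 - <<'E'
from h import *
s=grab_frame("scene");t=grab_frame("top")
a=crop(s,255,160,80,80,5);b=crop(s,430,215,80,80,5)  # balance, hook in scene
c=crop(t,310,185,80,80,5)[:300];d=crop(t,140,170,80,80,5)[:300]
c=crop(t,310,188,80,80,5);
top=np.hstack([cv2.resize(a,(400,400)),cv2.resize(b,(400,400))])
cv2.imwrite("pics/c1.png",top)
cv2.imwrite("pics/c2.png",np.hstack([c,crop(t,140,170,80,80,5)]))
for f in(s,t): print(proj(f,[0,0,0]),proj(f,arm.get_state()["eef_pos"]))
E
```

```text
(np.float64(383.4516709859604), np.float64(108.4055834761167)) (np.float64(602.7023812118343), np.float64(157.52945591106382))
(np.float64(311.067093838687), np.float64(395.6407592932726)) (np.float64(60.131005931678544), np.float64(344.10988718978956))
```

View pics/c1.png

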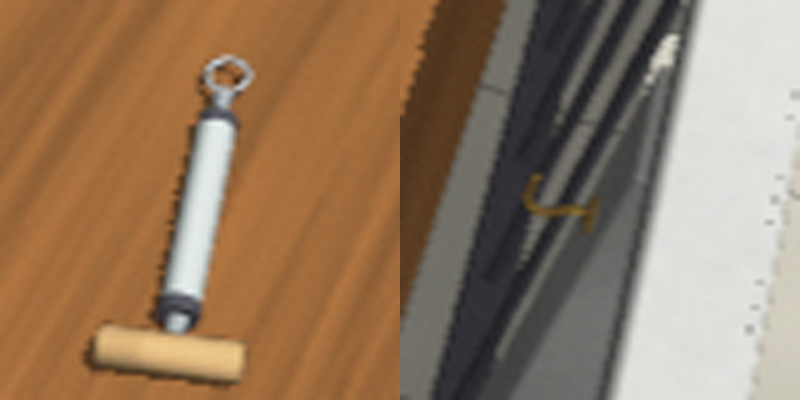

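View pics/c2.png

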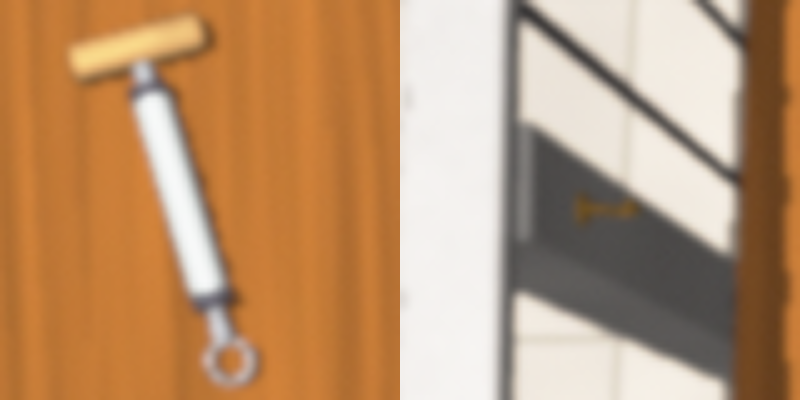

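Crop readings:
- **Scene:** eye at (300.0,174.6), crossbar at (288.2,230.2), hook tip at (457,250.2), flange at (468.2,255.6).
- **Top:** eye at (355.6,259.6), crossbar at (337.6,197), hook flange at (175.6,211.4), outer end (tip) at about (186,211.4).

```bash
python3 - <<'E'
from h import *
s=grab_frame("scene");t=grab_frame("top")
for n,a,b in [("eye",(300,174.6),(355.6,259.6)),("bar",(288.2,230.2),(337.6,197)),("mouth",(298.8,181.4),(353,247.8)),("tip",(457,250.2),(186,211.4)),("flange",(468.2,255.6),(175.6,211.4)),("railtopR?",(0,0),(0,0))][:5]:
    print(n,*tri(ray(s,*a),ray(t,*b)), onz(s,*a,.013),onz(t,*b,.013))
E
```

```text
eye [ 0.40493652 -0.14289804  0.01219679] [np.float64(0.6341524343660565), np.float64(0.6341524343661298)] [ 0.40536391 -0.14199792  0.013     ] [ 0.40508048 -0.14343761  0.013     ]
bar [ 0.6073056  -0.08922482  0.01085962] [np.float64(1.329407218580715), np.float64(1.3294072185807684)] [ 0.6081504  -0.08728141  0.013     ] [ 0.60730551 -0.09038951  0.013     ]
mouth [ 0.44034785 -0.1328028   0.02438958] [np.float64(2.640469192091427), np.float64(2.640469192091482)] [ 0.43169877 -0.13411313  0.013     ] [ 0.44236289 -0.13616216  0.013     ]
tip [0.54542405 0.36977576 0.11804437] [np.float64(1.2249699538500025), np.float64(1.2249699538500685)] [0.47492241 0.38054961 0.013     ] [0.56491135 0.39817193 0.013     ]
flange [0.54659776 0.40132841 0.11410863] [np.float64(0.46388102803218545), np.float64(0.4638810280321401)] [0.47937511 0.41384006 0.013     ] [0.56525058 0.43164034 0.013     ]
```

```bash
cat >> h.py <<'E'
def go(p,yaw=None):
    "shift in move units from the present pose to p, yaw (tool down)"
    st=arm.get_state(); Rt=R.from_euler("xyz",st["ee_rot"])
    d=Rt.inv().apply(np.array(p)-st["eef_pos"])/.06
    y=st["ee_rot"][2]; dt=0 if yaw is None else -np.degrees((yaw-y+np.pi)%(2*np.pi)-np.pi)/5
    return np.round([*d,dt],3)
E
python3 - <<'E'
from h import *
t=grab_frame("top")
g=t["img"].min(2).astype(float)
pl=[];pr=[]
for v in list(range(5,320,5)):
    d=np.diff(cv2.GaussianBlur(g,(5,5),0)[v,120:185]); 
    u=120+np.argmin(d)+.5
    if abs(u-164)<6: pr.append(onz(t,u,v,.235))
    u=120+np.argmax(d[:30])+.5; pl.append(onz(t,u,v,.235))
for P in(pl,pr):
    P=np.array(P); k=np.polyfit(P[:,0],P[:,1],1); r=P[:,1]-np.polyval(k,P[:,0]); m=abs(r)<2*np.median(abs(r))+1e-4
    k=np.polyfit(P[m,0],P[m,1],1);print(len(P),m.sum(),"yaw",np.degrees(np.arctan(k[0])),"y at .545",np.polyval(k,.545),r[m].std())
print(go([.177,.651,.35]),go([.3,.55,.35]),go([.45,.3,.35]),go([.511,-.115,.2],.26))
E
```

```text
63 54 yaw 4.496487554932799 y at .545 0.47794074956234284 0.00848393786589686
58 52 yaw 2.1313799926541095 y at .545 0.40782271812378945 0.0007346461908700402
[ 0.008  0.005 -2.061  0.   ] [ 2.427  1.093 -2.06   0.   ] [ 5.93   4.46  -2.059  0.   ] [ 8.721 10.869  0.444 -6.013]
```

Request:
jog_arm(deltas=[[[0, 0, -1, 0], [0, 0, -2, 0], [0.8, 0.36, -2, 0], [1.6, 0.73, -2, 0], [2.43, 1.09, -2, 0], [3.1, 1.77, -2, 0], [3.8, 2.44, -2, 0], [4.5, 3.1, -2, 0]]], grip=70, squeeze=50)

```text
t: 1.35
eef_pos: [0.3893, 0.3995, 0.3468]
ee_rot: [-3.141, -0.0, -0.265]
force: [1.2, 1.3, 0.2]
width: 0.0701
gripper_force: 0.0
```

```bash
python3 -c "
from h import *
print(arm.get_state()['eef_pos'],arm.get_state()['ee_rot'],arm.get_state()['width'])
print(go([.5,.25,.33]),go([.511,-.115,.2],.26))"
```

```text
[0.38925552 0.39950339 0.3467711 ] [-3.14115928e+00 -1.41915451e-04 -2.64535557e-01] 0.07012658802364816
[2.433 1.923 0.279 0.   ] [ 4.2    7.747  2.443 -6.011]
```

Request:
jog_arm(deltas=[[[0.5, 0.9, 0, 0], [1.0, 1.8, 0.2, -1], [1.5, 2.7, 0.5, -2], [2.0, 3.6, 0.8, -3], [2.5, 4.5, 1.2, -4], [3.0, 5.5, 1.6, -5], [3.6, 6.5, 2.0, -6], [4.1, 7.4, 2.3, -6]]])

```text
t: 2.35
eef_pos: [0.503, -0.0659, 0.2171]
ee_rot: [3.142, -0.001, 0.26]
force: [1.3, -0.2, -0.1]
width: 0.0699
gripper_force: 0.0
```

Request:
jog_arm(deltas=[[[0, 0.2, 0, 0], [0, 0.3, 0, 0]]])

```text
t: 2.6
eef_pos: [0.5075, -0.082, 0.2175]
ee_rot: [3.142, 0.0, 0.257]
force: [-0.1, 0.1, -0.1]
width: 0.0702
gripper_force: 0.0
```

```bash
python3 - <<'E'
from h import *
print(arm.get_state()['eef_pos'],arm.get_state()['ee_rot'])
print(go([.511,-.115,.06],.26),go([.511,-.115,.004],.26))
s=grab_frame("scene");t=grab_frame("top")
cv2.imwrite("pics/d.png",np.hstack([crop(s,240,120,100,140,4),crop(t,300,170,100,140,4)]))
E
```

```text
[ 0.50750446 -0.08203442  0.21746041] [3.14155261e+00 5.24738317e-05 2.57284044e-01]
[-0.083  0.546  2.624 -0.031] [-0.083  0.546  3.558 -0.031]
```

View pics/d.png

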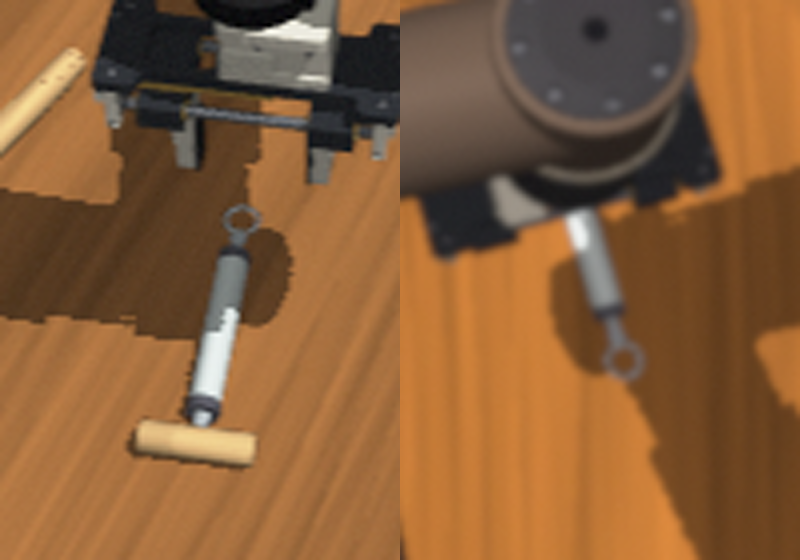

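The gripper's fingers (scene crop (190,150) and (320,165)) line up across the tube, which still lies undisturbed. Now I'll descend and grip.

Request:
jog_arm(deltas=[[[-0.08, 0.55, 0.8, 0], [-0.08, 0.55, 1.6, 0], [-0.08, 0.55, 2.4, 0], [-0.08, 0.55, 2.9, 0], [-0.08, 0.55, 3.2, 0], [-0.08, 0.55, 3.4, 0], [-0.08, 0.55, 3.5, 0], [-0.08, 0.55, 3.5, 0]]])

```text
t: 3.7
eef_pos: [0.5115, -0.1141, 0.0076]
ee_rot: [3.142, -0.0, 0.259]
force: [-0.9, -0.2, 0.3]
width: 0.0699
gripper_force: 0.0
```

```bash
python3 - <<'E'
from h import *
print(arm.get_state()['eef_pos'],arm.get_state()['ee_rot'])
print(go([.511,-.115,.004],.26))
E
```

```text
[ 0.51149944 -0.11409173  0.00762934] [ 3.14151713e+00 -4.19518995e-04  2.59441087e-01]
[-0.012  0.012  0.06  -0.006]
```

Request:
jog_arm(deltas=[[[0, 0, 0.07, 0], [0, 0, 0.07, 0]]])

```text
t: 3.95
eef_pos: [0.5113, -0.1145, 0.0033]
ee_rot: [3.142, -0.0, 0.259]
force: [-0.3, -0.4, -0.4]
width: 0.0701
gripper_force: 0.0
```

Request:
jog_arm(deltas=[[[0, 0, 0, 0], [0, 0, 0, 0], [0, 0, 0, 0], [0, 0, 0, 0], [0, 0, 0, 0], [0, 0, 0, 0], [0, 0, 0, 0], [0, 0, 0, 0]]], grip=10, squeeze=55)

```text
t: 4.95
eef_pos: [0.5112, -0.1145, 0.0032]
ee_rot: [3.142, 0.0, 0.259]
force: [-0.7, 0.4, 0.9]
width: 0.0226
gripper_force: 55.0
```

Request:
jog_arm(deltas=[[[0, 0, -0.2, 0], [0, 0, -0.6, 0], [0, 0, -1.2, 0], [0, 0, -1.9, 0], [0, 0, -2.6, 0], [0, 0, -3.2, 0], [0, 0, -3.4, 0], [0, 0, -3.4, 0]]])

```text
t: 5.95
eef_pos: [0.5111, -0.1144, 0.2074]
ee_rot: [-3.141, -0.001, 0.259]
force: [0.3, 0.5, -3.5]
width: 0.0224
gripper_force: 54.9
```

```bash
python3 - <<'E'
from h import *
st=arm.get_state();print(st['eef_pos'],st['ee_rot'],st['force'],st['moment'],st['width'])
print(go([.55,.17,.2],-1.534))
E
```

```text
[ 0.51107349 -0.11439236  0.20743484] [-3.14132721e+00 -1.07563107e-03  2.58570011e-01] [ 0.2597234   0.54458797 -3.53093151] [-0.02356412 -0.02123478  0.0287347 ] 0.02243337143649577
[ 1.839 -4.416  0.127 20.541]
```

Request:
jog_arm(deltas=[[[0.08, -0.2, 0, 0.8], [0.25, -0.6, 0, 2.2], [0.4, -1.0, 0, 3.6], [0.6, -1.4, 0, 5.1], [0.75, -1.8, 0, 6.7], [0.9, -2.2, 0, 8.2], [1.1, -2.6, 0, 9.7], [1.25, -3.0, 0, 11.2]]])

```text
t: 6.95
eef_pos: [0.5367, 0.0793, 0.2049]
ee_rot: [3.138, 0.002, -0.723]
force: [-1.2, 0.6, -2.5]
width: 0.0226
gripper_force: 54.9
```

```bash
python3 - <<'E'
from h import *
print(go([.55,.17,.2],-1.534))
E
```

```text
[-0.835 -1.28   0.079  9.292]
```

Request:
jog_arm(deltas=[[[-0.1, -0.2, 0, 1.5], [-0.3, -0.4, 0, 3], [-0.4, -0.6, 0, 4.5], [-0.55, -0.85, 0, 6], [-0.7, -1.1, 0, 7.5], [-0.8, -1.25, 0.1, 8.8], [-0.83, -1.28, 0.1, 9.3], [-0.83, -1.28, 0.1, 9.3]]])

```text
t: 7.95
eef_pos: [0.5498, 0.1691, 0.199]
ee_rot: [3.138, -0.002, -1.53]
force: [-0.3, -1.3, -3.2]
width: 0.0228
gripper_force: 54.9
```

```bash
python3 - <<'E'
from h import *
st=arm.get_state();print(st['eef_pos'],st['ee_rot'])
s=grab_frame("scene");t=grab_frame("top")
cv2.imwrite("pics/e.png",np.hstack([crop(s,390,190,100,100,4),crop(t,160,170,100,100,4)]))
for f,n,o in((s,'s',(390,190)),(t,'t',(160,170))):
    for p in([.546,.28,.21],[.545,.369,.13]): print(n,proj(f,p))
E
```

```text
[0.54981801 0.16906894 0.1990103 ] [ 3.13847206e+00 -1.56667864e-03 -1.52962932e+00]
s (np.float64(430.1384513085546), np.float64(219.08781707298274))
s (np.float64(457.4130428317675), np.float64(247.6190763512004))
t (np.float64(208.62159106377382), np.float64(205.12035044099204))
t (np.float64(184.72908133092517), np.float64(210.89529381388056))
```

View pics/e.png

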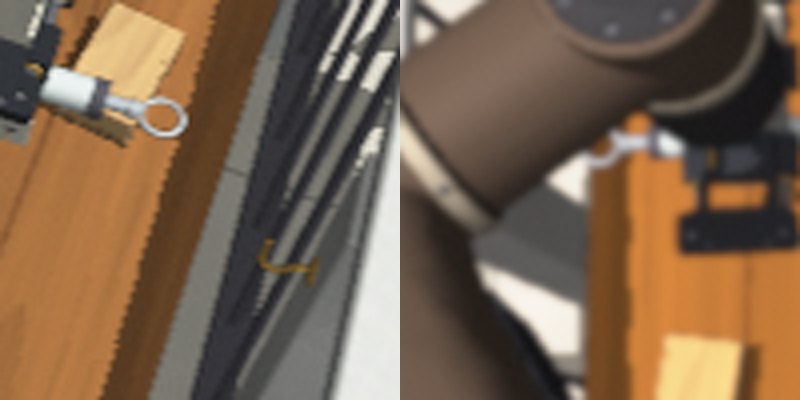

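The scene crop puts the held eye at (430.1,219.1), exactly where the kinematics predict it. The hook tip is at about (456.6,250.4). I'll refine the hook by matching a hook model to its brass colour in the two unobstructed first frames.

```bash
python3 - <<'E'
from h import *
from scipy.ndimage import map_coordinates
yaw=np.radians(-87.9); X=np.array([np.cos(yaw),np.sin(yaw),0]);Y=np.array([-X[1],X[0],0]);Z=np.array([0,0,1.])
a=np.linspace(0,np.pi,15)
# out along x, U of radius r ending at upright x=.034
def hook(r=.0125):
    xc=.034-r; c=[(x,0) for x in np.linspace(0,xc-r,6)]
    c+=[(xc-r,-z) for z in np.linspace(0,max(0,.015-r),3)]
    c+=[(xc-r*np.cos(t),-(.015-r)-r*np.sin(t)) for t in a]+[(.034,z) for z in np.linspace(-.0025,.02,14)]
    c=np.array(c); d=np.r_[0,np.cumsum(np.hypot(*np.diff(c,axis=0).T))]; s=np.linspace(0,d[-1],80)
    return np.interp(s,d,c[:,0]),np.interp(s,d,c[:,1])
cx,cz=hook()
P=[x*X+z*Z+o*Y for x,z in zip(cx,cz) for o in(-.0015,.0015)]
P+= [.001*X+.009*(np.cos(t)*Y+np.sin(t)*Z)*k for t in np.linspace(0,6.28,16) for k in(.3,.6,.9)]
P=np.array(P)
s=grab_frame("scene");t=grab_frame("top")
F=[]
for f,n,w in((s,"scene0",(445,235,40,40)),(t,"top0",(165,195,35,32))):
    im=cv2.imread(f"pics/{n}.png").astype(float); b=im[:,:,2]-im[:,:,0]
    u,v,W,H=w; m=np.zeros_like(b); m[v:v+H,u:u+W]=b[v:v+H,u:u+W]-np.median(b[v:v+H,u:u+W]); 
    m=np.clip(m,0,60); print(n,m.max()); ys,xs=np.nonzero(m>25); print(xs.min(),xs.max(),ys.min(),ys.max(),len(xs))
    F.append((f,m))
def mask(f,o):
    c=R.from_euler("xyz",f["rotation"]).inv().apply(P+o-f["xyz"]);K=200/np.tan(np.radians(f["vfov"]/2))
    u=c[:,0]/c[:,2]*K+f["cx"];v=c[:,1]/c[:,2]*K+f["cy"]; h=np.zeros((400,640))
    for du in(0,1):
        for dv in(0,1):
            U=np.floor(u).astype(int)+du;V=np.floor(v).astype(int)+dv
            np.add.at(h,(V,U),(1-abs(u-U))*(1-abs(v-V)))
    return np.minimum(h,2.5)
def sc(f,m,o):
    h=cv2.GaussianBlur(mask(f,o),(0,0),.6); g=cv2.GaussianBlur(m,(0,0),.6); return (h*g).sum()/np.sqrt((h*h).sum()*(g*g).sum())
from scipy.optimize import minimize
for ws,wt in((1,1),(2,1),(1,0.5)):
  best=None
  for z in(.09,.1,.11,.12):
    r=minimize(lambda p:-ws*sc(*F[0],p)-wt*sc(*F[1],p),[.546,.402,z],method="Nelder-Mead",options=dict(initial_simplex=np.array([.546,.402,z])+np.array([[0,0,0],[.006,0,0],[0,.006,0],[0,0,.008]])))
    if best is None or r.fun<best.fun: best=r
  print(ws,wt,best.x,sc(*F[0],best.x),sc(*F[1],best.x),"tip",best.x+.034*X+.02*Z)
E
```

```text
scene0 60.0
454 469 250 261 50
top0 60.0
175 187 209 214 40
1 1 [0.54775357 0.40330722 0.10987745] 0.8899289599911374 0.7146845630998551 tip [0.54899946 0.36933005 0.12987745]
2 1 [0.54773871 0.40331709 0.10988692] 0.8899598414165187 0.7146651646107444 tip [0.5489846  0.36933992 0.12988692]
1 0.5 [0.54776997 0.403316   0.10993401] 0.8899581593969238 0.714663091795174 tip [0.54901586 0.36933883 0.12993401]
```

```bash
python3 - <<'E'
from h import *
print(go([.553,.2594,.147],-1.534))
E
```

```text
[-1.504 -0.105  0.892  0.049]
```

Request:
jog_arm(deltas=[[[-0.3, -0.05, 0, 0.05], [-0.7, -0.1, 0, 0.05], [-1.1, -0.1, 0, 0.05], [-1.4, -0.1, 0, 0.05], [-1.5, -0.1, 0.3, 0.05], [-1.5, -0.1, 0.6, 0.05], [-1.5, -0.1, 0.85, 0.05], [-1.5, -0.1, 0.88, 0.05]]])

```text
t: 9.15
eef_pos: [0.5522, 0.2586, 0.1465]
ee_rot: [3.139, -0.002, -1.535]
force: [1.1, -0.3, -2.3]
width: 0.0231
gripper_force: 54.9
```

```bash
python3 - <<'E'
from h import *
st=arm.get_state();print(st['eef_pos'],st['ee_rot'],st['force'])
s=grab_frame("scene")
cv2.imwrite("pics/f.png",crop(s,420,215,60,60,10))
e=st['eef_pos']+[0,0,.0098]+.11*np.array([-np.cos(st['ee_rot'][2]),-np.sin(st['ee_rot'][2]),0])
print(e,proj(s,e),proj(s,[.549,.3693,.13]),proj(s,[.549,.3693,.15]), go([.553,.2594,.110],-1.534))
E
```

```text
[0.55222144 0.25861894 0.14646454] [ 3.13911801e+00 -1.85117224e-03 -1.53491708e+00] [ 1.09849991 -0.25326546 -2.3287401 ]
[0.54827557 0.36854815 0.15626454] (np.float64(459.54052552365516), np.float64(243.34700409415677)) (np.float64(457.15210544058976), np.float64(248.8964145839372)) (np.float64(459.1333676865962), np.float64(244.93884228098102)) [-0.009 -0.005  0.622 -0.009]
```

View pics/f.png

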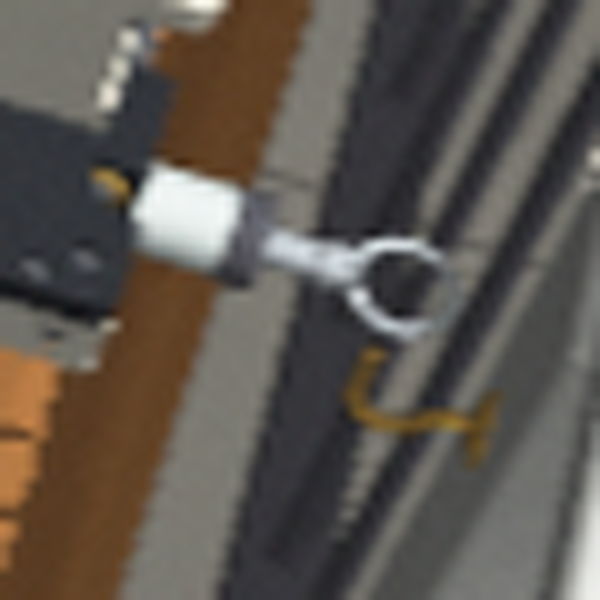

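The eye (402,288 in the crop) agrees with the prediction, and the hook tip is at crop (373,352). The hook sits within about 2 mm of the model. I'll lower slowly and watch the force.

Request:
jog_arm(deltas=[[[-0.01, -0.02, 0.1, 0], [-0.01, -0.02, 0.2, 0], [-0.01, -0.02, 0.28, 0], [-0.01, -0.02, 0.34, 0], [-0.01, -0.02, 0.4, 0], [-0.01, -0.02, 0.45, 0]]])

```text
t: 9.95
eef_pos: [0.5542, 0.2601, 0.1212]
ee_rot: [-3.142, -0.0, -1.534]
force: [-0.4, -0.7, -2.2]
width: 0.0223
gripper_force: 54.9
```

Request:
jog_arm(deltas=[[[0, 0, 0.04, 0], [0, 0, 0.08, 0], [0, 0, 0.12, 0], [0, 0, 0.15, 0], [0, 0, 0.17, 0]]])

```text
t: 10.58
eef_pos: [0.5542, 0.2601, 0.1111]
ee_rot: [3.142, -0.0, -1.535]
force: [-0.2, 0.5, -3.3]
width: 0.0224
gripper_force: 54.9
```

```bash
python3 - <<'E'
from h import *
st=arm.get_state();print(st['eef_pos'],st['ee_rot'],st['force'],st['moment'])
s=grab_frame("scene")
cv2.imwrite("pics/g.png",crop(s,430,225,50,45,12))
e=st['eef_pos']+[0,0,.0098]+.11*np.array([-np.cos(st['ee_rot'][2]),-np.sin(st['ee_rot'][2]),0])
print(e,proj(s,e))
E
```

```text
[0.55422293 0.26010092 0.11105227] [ 3.14157820e+00 -3.77927350e-05 -1.53452507e+00] [-0.21449246  0.49438798 -3.26337606] [ 0.11391076 -0.02981078 -0.00032264]
[0.55023396 0.37002857 0.12085227] (np.float64(456.42444146713257), np.float64(251.15204995085693))
```

View pics/g.png

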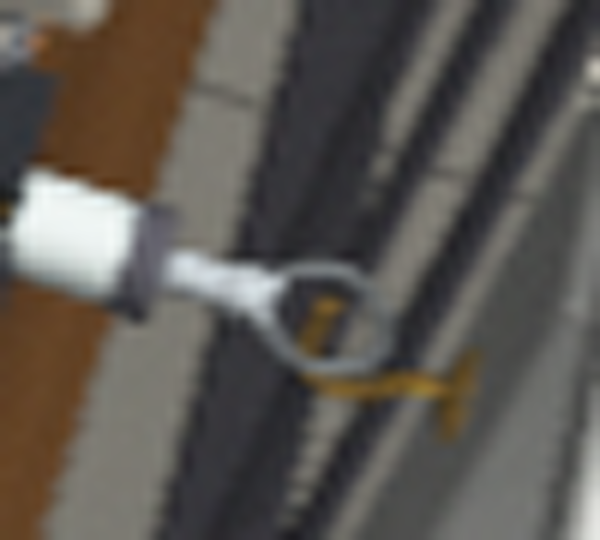

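The tip (327,303) shows inside the ring, whose centre is at (325,318), so the upright passes through the eye. I'll lower 2.5 mm more, then take a force baseline.

Request:
jog_arm(deltas=[[[0, 0, 0.02, 0], [0, 0, 0.04, 0], [0, 0, 0.04, 0]]])

```text
t: 11.0
eef_pos: [0.5542, 0.2601, 0.1087]
ee_rot: [3.141, -0.0, -1.534]
force: [1.4, 0.4, -2.0]
width: 0.0228
gripper_force: 54.9
```

```bash
cat >> h.py <<'E'
def avg(n=20):
    L=[]
    for _ in range(n): grab_frame("scene"); s=arm.get_state(); L.append(np.r_[s["force"],s["eef_pos"]])
    L=np.array(L); return L.mean(0).round(4),L.std(0)[:3].round(2)
E
python3 - <<'E'
from h import *
print(avg(20)); print(arm.get_state()["t"],arm.get_state()["ee_rot"])
E
```

```text
(array([-0.1576,  0.2429, -2.2871,  0.5542,  0.2601,  0.1088]), array([0.59, 0.42, 0.47]))
12.0 [ 3.14156729e+00 -6.46477855e-06 -1.53446894e+00]
```

Request:
jog_arm(deltas=[[[0.06, 0, 0, 0], [0.12, 0, 0, 0], [0.18, 0, 0, 0], [0.25, 0, 0, 0], [0.32, 0, 0, 0], [0.39, 0, 0, 0], [0.45, 0, 0, 0], [0.47, 0, 0, 0]]])

```text
t: 13.0
eef_pos: [0.5555, 0.2322, 0.1089]
ee_rot: [-3.141, 0.001, -1.535]
force: [-0.2, 5.4, -2.5]
width: 0.0229
gripper_force: 54.9
```

```bash
python3 - <<'E'
from h import *
print(avg(16)); print(arm.get_state()["t"],arm.get_state()["ee_rot"])
E
```

```text
(array([ 0.024 ,  5.0342, -2.0746,  0.5554,  0.2322,  0.1088]), array([0.42, 0.47, 0.39]))
13.8 [-3.14127609e+00  2.65185498e-04 -1.53440578e+00]
```

The rod is out about 17–19 mm. I'll pull another 22 mm.

Request:
jog_arm(deltas=[[[0.05, 0, 0, 0], [0.1, 0, 0, 0], [0.16, 0, 0, 0], [0.22, 0, 0, 0], [0.28, 0, 0, 0], [0.33, 0, 0, 0], [0.36, 0, 0, 0], [0.37, 0, 0, 0]]])

```text
t: 14.8
eef_pos: [0.5566, 0.2113, 0.1091]
ee_rot: [-3.14, 0.002, -1.534]
force: [-0.4, 10.3, -2.4]
width: 0.0229
gripper_force: 54.9
```

```bash
python3 - <<'E'
from h import *
print(avg(24)); print(arm.get_state()["t"],arm.get_state()["ee_rot"])
s=grab_frame("scene")
cv2.imwrite("pics/i.png",crop(s,410,220,66,50,12))
# image prediction: case mouth (rod 40 => eye at 75 in front)
st=arm.get_state(); d=np.array([-np.cos(st['ee_rot'][2]),-np.sin(st['ee_rot'][2]),0]); c=st['eef_pos']+[0,0,.0098]
for L in(.075,.110+.036,.110+.038,.110+.040,.110+.042): print(L,(np.array(proj(s,c+L*d))+.5-[410,220])*12)
E
```

```text
(array([-0.4965,  9.738 , -2.543 ,  0.5566,  0.2113,  0.1091]), array([0.41, 0.64, 0.43]))
16.0 [-3.13999667e+00  2.12353551e-03 -1.53401632e+00]
0.075 [180.23852757 262.59073138]
0.146 [501.50352854 367.23259995]
0.148 [510.66074587 370.2152726 ]
0.15 [519.82392547 373.19988727]
0.152 [528.99307316 376.18644586]
```

View pics/i.png

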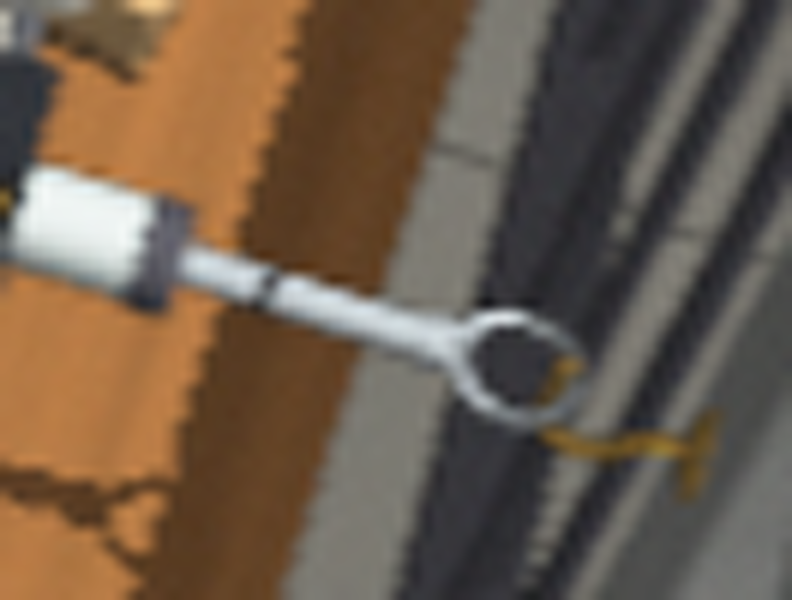

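The rod is drawn out, with the first ring at crop (266,288) and the eye centred at about (518,370). That puts the rod near 39 mm. I'll measure the ring with a profile along the rod.

```bash
cat >> h.py <<'E'
from scipy.ndimage import map_coordinates
def prof(n=4):
    im=np.mean([grab_frame("scene")["img"].astype(float).mean(2) for _ in range(n-1)],0); s=grab_frame("scene")
    st=arm.get_state(); d=np.array([-np.cos(st['ee_rot'][2]),-np.sin(st['ee_rot'][2]),0]); c=st['eef_pos']+[0,0,.0098]
    ds=np.arange(-16,62,1.); out=np.zeros(len(ds))
    for off in(-.001,.001,.003):
        p=np.array([proj(s,c+(.075+x/1e3)*d+[0,0,off]) for x in ds]); out+=map_coordinates(im,[p[:,1],p[:,0]],order=3)/3
    return ds,out
E
python3 - <<'E'
from h import *
ds,o=prof()
print([(int(a),int(b)) for a,b in zip(ds,o)])
E
```

```text
[(-16, 237), (-15, 238), (-14, 239), (-13, 240), (-12, 237), (-11, 228), (-10, 208), (-9, 176), (-8, 141), (-7, 115), (-6, 103), (-5, 101), (-4, 100), (-3, 100), (-2, 103), (-1, 118), (0, 143), (1, 170), (2, 191), (3, 204), (4, 210), (5, 211), (6, 210), (7, 209), (8, 208), (9, 206), (10, 205), (11, 204), (12, 206), (13, 209), (14, 210), (15, 206), (16, 190), (17, 161), (18, 125), (19, 100), (20, 106), (21, 138), (22, 175), (23, 199), (24, 206), (25, 206), (26, 203), (27, 202), (28, 203), (29, 205), (30, 208), (31, 209), (32, 209), (33, 207), (34, 205), (35, 204), (36, 204), (37, 206), (38, 208), (39, 209), (40, 209), (41, 207), (42, 206), (43, 204), (44, 204), (45, 204), (46, 206), (47, 207), (48, 208), (49, 207), (50, 205), (51, 202), (52, 199), (53, 197), (54, 198), (55, 202), (56, 207), (57, 208), (58, 203), (59, 195), (60, 185), (61, 173)]
```

The first ring's centre is 19.2 mm past the mouth, so the rod is out about 39.3 mm. I'll nudge 0.6 mm and let it settle.

Request:
jog_arm(deltas=[[[0.01, 0, 0, 0], [0.01, 0, 0, 0], [0.01, 0, 0, 0], [0.01, 0, 0, 0]]])

```text
t: 16.75
eef_pos: [0.5566, 0.2108, 0.1091]
ee_rot: [-3.14, 0.002, -1.534]
force: [-0.3, 10.2, -1.8]
width: 0.0231
gripper_force: 54.9
```

```bash
python3 - <<'E'
from h import *
ds,o=prof(); m=(ds>14)&(ds<25); w=np.clip(200-o[m],0,None); print("ring1",(ds[m]*w).sum()/w.sum(), "mouth",np.interp(155,o[14:21],ds[14:21]))
print(avg(10),arm.get_state()["t"],arm.get_state()["ee_rot"],arm.get_state()["width"])
E
```

```text
ring1 19.853868110182084 mouth 1.350961256006685
(array([-0.4952,  9.8899, -2.5888,  0.5566,  0.2108,  0.1091]), array([0.34, 0.59, 0.48])) 17.45 [-3.13998837e+00  2.18852835e-03 -1.53398711e+00] 0.02229146119951524
```

```bash
python3 -c "
from station import arm
print(arm.job_done())"
```

```text
the job is handed in; nothing more can be done
None
```

The job is handed in: the balance's eye is over the hook and the gripper is holding it steady, clear of the bench, with the rod drawn to about 40 mm, so the second ring stands at the case mouth (about 9.6 N measured, and never near the third ring).

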